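Zero the bakery scale and press its calibration cap home

TASK

Get the bench scale ready: first turn its tare knob until the pointer stands on the thick zero mark, then pick up the loose ribbed round cap and press it straight down over the stud on the scale until it clicks and sits fully home. Keep pressing it down firmly after the click and finish like that, with the gripper still on the cap and pushing, not letting go; leave the zero setting and everything else on the bench as they are.

Things in the scene. Friction and masses are not known exactly. Their poses are not given: they have to be found in the camera images.
- scale: bench scale, fixed. White housing 360 x 320 mm, 50 mm high; metal weighing platter on its far part, 72 mm high. Origin on the bench, 100 mm behind the housing's front edge, at mid-width; x points from the front edge to the platter, y left, z up. Near the front edge: tare dial (axis at x -30, y -75 mm) and stud (x -30, y +85 mm)
- tare (a joint): angle of the tare knob and its pointer (rad): 0 = pointer on the zero mark (pointing along the scale's +x, towards the platter); positive = turned clockwise as seen from above; stops at -1.6 and 1.6. It always starts clockwise of zero, so it has to be turned anticlockwise by this angle. Light friction (0.06 N m), stays where it is left
- tare_grip (a point): point on the knob's axis at the height to grip it, 36 mm above the housing top. The knob is black: a 48 mm disc carrying an upright finger bar 44 mm long, 14 mm thick, its flat sides from 11 to 45 mm above the housing. The bar lies along the pointer. This point's x axis points along the pointer, z up
- tare_tip (a point): tip of the thin pointer, 54 mm from the knob's axis, just above the paper dial
- zero_mark (a point): outer end of the thick long zero mark on the round white dial (114 mm across), 54 mm from the knob's axis on the side towards the platter; the other marks are thin and short, 0.25 rad apart
- stud: upright steel stud on the scale: 19 mm thick, 20 mm tall, tapered tip, four spring balls round it, on a foot 34 mm across. Origin on its axis at the foot's top, the seat for the cap's rim, 62 mm above the bench, 12 above the housing. Cap needs about 10 N: force rises with its rim 13 mm above the seat, drops below 9; from 5 mm the balls pull the cap down (click, to 13 N); rises again at the seat
- cap: loose snap cap of white plastic, 30 g: a plain cylinder with fine ribs, 40 mm across and 34 mm tall, closed flat top, open at the bottom (mouth 22 mm wide, bore 24 mm deep). Stands on the bench mouth down; origin at the centre of its bottom rim, z up to the closed top. Grip it across its sides; tips may reach down to a few mm above the rim
- cutter: steel pastry cutter, a thin ring 60 mm across and 28 mm tall, origin under its centre; bystander
- plug: solid stepped white plastic plug, a narrow stem (30 mm) with a wider flat head (42 mm) on top, 46 mm tall, origin under its centre; NOT the cap; bystander
- tin: closed tin, 64 mm across, 70 mm tall, origin under its centre; bystander
- shaker: glass shaker with metal top, 48 mm across, 85 mm tall, origin under its centre; bystander
- bowl: small metal bowl, 130 mm across, 50 mm tall, origin under its centre; bystander
- brush: pastry brush lying flat, about 200 mm long along its own x, origin at its middle; bystander
There are look-alikes about, which are no part of the job. Leave any orange, pink or purple look-alike of the cap alone.

How it is judged:
On the way, in this order (a step that is already met when the one before it is completed fails the run):
1. the pointer is brought to the zero mark (within 0.08 rad) and stays (value of joint tare between -0.08 and 0.08 rad), for 0.3 s.
2. the cap is snapped onto the stud, its rim down on the seat (z of cap in the frame of stud between -0.003 and 0.002 m and horizontal distance between cap and stud below 0.003 m and angle between cap's own z axis and vertical below 0.08 rad), for 0.2 s.
At the end, for the whole second after the job is handed in: The program ends holding: the cap's rim is within 2 mm of the seat, within 3 mm of the stud's axis and upright (0.08 rad), the gripper still touches the cap (over 3 N) and presses it on the seat with more than 4 N through the last second; the pointer is still within 0.09 rad of zero (all of step 2 and value of joint tare between -0.09 and 0.09 rad and contact force between cap and stud above 4 N and contact force between the fingers and cap above 3 N); the arm keeps its last pose, push and grip.
It fails at once if a bystander is disturbed (moved over 30 mm) (distance of any of cutter, plug, tin, shaker, bowl, brush from where it was at the start of the episode above 0.03 m).
It also fails if it takes over 51 s, if anything falls off the work surface, if the arm or the gripper's body presses on something with over 40 N, if the wrist force passes 120 N, or if a joint passes its speed limit or range.

ROBOT

A 6-joint arm with a two-finger parallel gripper is mounted at the origin on the work surface. World frame = base frame: x ahead of the robot, y to its left, z up, the work surface at z = 0. Lengths are in m, angles in rad, forces in N, time in s.
With the tool pointing down it reaches from about 0.25 to 0.775 m from the base axis. Payload 4 kg.
Tool frame: the origin (TCP) lies midway between the tips of the shut fingers; the grasp point (between the pads) lies 19 mm behind it; z points along the fingers, y is the direction in which the jaws open and shut (so a half turn about z gives the same grasp; the last joint's range is limited). The gripper opens to 94 mm and grips with 3 to 60 N. Pads are 16 mm wide; open, the fingers measure 119 mm over their backs; the gripper's body (75 mm by 177 mm) begins 78 mm behind the grasp point.
Start: joints at [1.223, 0.087, 1.371, -0, 1.684, -0.103], TCP at [0.133, 0.534, 0.206] pointing down, gripper open.
Joint ranges: [-3.1, 3.1], [-0.76, 2.03], [0.27, 2.55], [-1.08, 4.22], [0.17, 2.65], [-2.57, 2.57]. Speed limits (rad/s): [2.79, 2.79, 3.14, 3.14, 3.14, 3.14].

INTERFACE

Orientations are given as [roll, pitch, yaw] about the fixed x, y, z axes, in that order (R = Rz(yaw) Ry(pitch) Rx(roll)).
In Python, from bench import robot, cams gives the robot as it stands.
- The arm moves only by the tool step_arm, never from a script. Its argument "plan" is a list that holds one entry, the list of rows, each a list of 5 numbers: the shift along the world's x, y, z in mm, then the turn about the world's z in rad, then the opening in per cent of the stroke, from 0 (shut) to 100 (fully open). In form: [[[tx, ty, tz, turn, fingers], ...]]. A call has 1 to 8 rows; each row is the pose to reach, as a shift and turn from the pose commanded when the call began; what a row does not reach only later rows make up. A row lasts 1/12 s, in which the tool goes at most 41.7 mm and 7.16 degrees, less where a joint would pass 70% of its speed; a pose out of reach is approached as far as the arm can. A call with a gripper value outside its range is refused whole. The fingers move at their own pace and stop on an object; the grip force is fixed at half the most. Time passes only in rows, so rows that repeat a pose let the fingers close. It gives the time, the measured TCP pose, the force and the opening at its end, in the units of the state.
- robot.get_obs(): the state, without advancing time (a new reading comes with each control period).
- cams.snapshot(name): name is "scene" or "top" or "wrist"; returns a dict with "frame" (384x512x3 uint8, red, green, blue), "camera_matrix" (3x3 intrinsics, pixels), "k1" (the pictures are not rectified: a ray, as slopes to the right and down, at radius r is drawn at 1 + k1 r^2 times it, then the intrinsics apply), "origin" and "attitude" of the camera in the world; the wrist camera has in their place "T_tool_cam" (4x4, takes a point from camera to tool coordinates, whose origin is the TCP and whose axes are the flange's). Camera axes: x right, y down, z forward; pixel columns grow to the right and rows downward; lengths in m; the calibration is good to about 2 mm. A picture is of the moment at which its call begins: read the wrist's pose just before it. There is no depth.
- robot.close_job(): hands the job in, once; it reports no verdict.
The state is a dict: "time": time; "joint_positions": joint angles; "qvel": joint speeds; "joint_torque": joint torques, N m; "tool_pos": TCP position; "ee_rot": TCP orientation; "wrist_force": force on the tool from outside, world axes, zero at the start; "wrist_torque": the same for the moment, N m; "width": finger opening in m.
Only numpy, scipy, OpenCV 4.12 (cv2) and the standard library are available. Lean on these libraries where they do the work, as an engineer would, in place of code of your own. Each camera call takes 0.05 s, during which the arm holds its last target. There are 200 camera calls.

## Working session

There is one attempt and no reset: what is moved stays moved. The work goes in short steps, Python scripts to look and compute and a tool call to move; the robot and the scene stay as the last step left them, time stands still between calls to the robot, and variables do not carry over. Pictures are saved under pics/ and viewed, about 8 in all and at most 12, crops included, and the job is handed in when it is done.

Besides the shell and the picture viewer there is one more tool, called after ">>>" in YAML: its name, and indented under it one key for each argument. step_arm: Moves the arm, as the interface text tells. Its arguments: {"type":"object","properties":{"plan":{"type":"array"}},"required":["plan"]}

```bash
mkdir -p pics
cat > h.py <<'E'
import numpy as np, cv2
from bench import robot, cams
from scipy.spatial.transform import Rotation as R
def snap(name,fn=None):
    o=robot.get_obs(); s=cams.snapshot(name); s['obs']=o
    if fn: cv2.imwrite('pics/'+fn,s['frame'][:,:,::-1])
    return s
def pose(s):
    if 'T_tool_cam' in s:
        T=np.eye(4); r=np.array(s['obs']['ee_rot'])
        T[:3,:3]=R.from_euler('xyz',r).as_matrix() if r.size==3 else r.reshape(3,3)
        T[:3,3]=s['obs']['tool_pos']; T=T@np.array(s['T_tool_cam']); return T[:3,:3],T[:3,3]
    a=np.array(s['attitude']); 
    return (R.from_euler('xyz',a).as_matrix() if a.size==3 else a.reshape(3,3)),np.array(s['origin'])
def world(s,px,z):
    K=np.array(s['camera_matrix']); Rm,t=pose(s)
    d=np.array([(px[0]-K[0,2])/K[0,0],(px[1]-K[1,2])/K[1,1]]); u=d.copy()
    for _ in range(20): u=d/(1+s['k1']*(u@u))
    v=Rm@np.array([u[0],u[1],1]); return t+v*(z-t[2])/v[2]
def pix(s,P):
    K=np.array(s['camera_matrix']); Rm,t=pose(s); c=Rm.T@(np.array(P)-t); u=c[:2]/c[2]; u=u*(1+s['k1']*(u@u))
    return K[:2,:2]@u+K[:2,2]
E
python3 - <<'E'
from h import *
f=[]
for n in ['scene','top','wrist']:
    s=snap(n); f.append(s['frame']); np.save('pics/%s0.npy'%n,s,allow_pickle=True)
    print(n,s['camera_matrix'],s['k1'],s.get('origin'),s.get('attitude'),s.get('T_tool_cam'))
print(robot.get_obs())
cv2.imwrite('pics/a.png',cv2.resize(f[1],(800,600),interpolation=cv2.INTER_CUBIC)[:,:,::-1])
cv2.imwrite('pics/b.png',np.hstack([f[0],f[2]])[:,:,::-1][:, :1024])
cv2.imwrite('pics/b.png',cv2.resize(np.hstack([f[0],f[2]]),(800,300),interpolation=cv2.INTER_AREA)[:,:,::-1])
E
```

```text
scene [[351.8399025    0.         253.24578486]
 [  0.         351.8399025  192.11707554]
 [  0.           0.           1.        ]] 0.019105260179690296 [ 0.9869571  -0.50181806  0.99086182] [-2.50328629 -0.01272171  0.76794928] None
top [[407.12233458   0.         264.5796946 ]
 [  0.         407.12233458 191.80255307]
 [  0.           0.           1.        ]] -0.028983924895664082 [0.38421387 0.00863994 1.36747321] [-3.05867783 -0.01653075 -1.56240192] None
wrist [[278.14667335   0.         252.76822514]
 [  0.         278.14667335 195.77168846]
 [  0.           0.           1.        ]] 0.001372862502854968 None None [[ 8.39535088e-04 -9.72455844e-01 -2.33085665e-01  6.77708812e-02]
 [ 9.99999646e-01  8.30711522e-04  1.36020876e-04  1.69829325e-03]
 [ 6.13526517e-05 -2.33085697e-01  9.72456196e-01 -1.78707069e-01]
 [ 0.00000000e+00  0.00000000e+00  0.00000000e+00  1.00000000e+00]]
{'time': 0.15, 'joint_positions': array([ 1.22289009e+00,  8.77811002e-02,  1.37191000e+00, -2.93181242e-05,
        1.68360002e+00, -1.03097739e-01]), 'qvel': array([-0.00072062, -0.00336027, -0.00531847, -0.00137746,  0.00018928,
        0.00113077]), 'joint_torque': array([ 1.31141609e-03, -3.40637326e+01, -3.02795684e+01,  7.18189124e-02,
        3.05043161e-02, -1.00567368e-04]), 'tool_pos': array([0.13317051, 0.53319371, 0.20457384]), 'ee_rot': array([-3.13990021e+00, -1.45814891e-04,  2.89678075e+00]), 'wrist_force': array([ 0.01859314, -0.43653175,  0.3856017 ]), 'wrist_torque': array([-0.01064907, -0.00197352,  0.01259362]), 'width': 0.09397866521413553}
```

View pics/a.png

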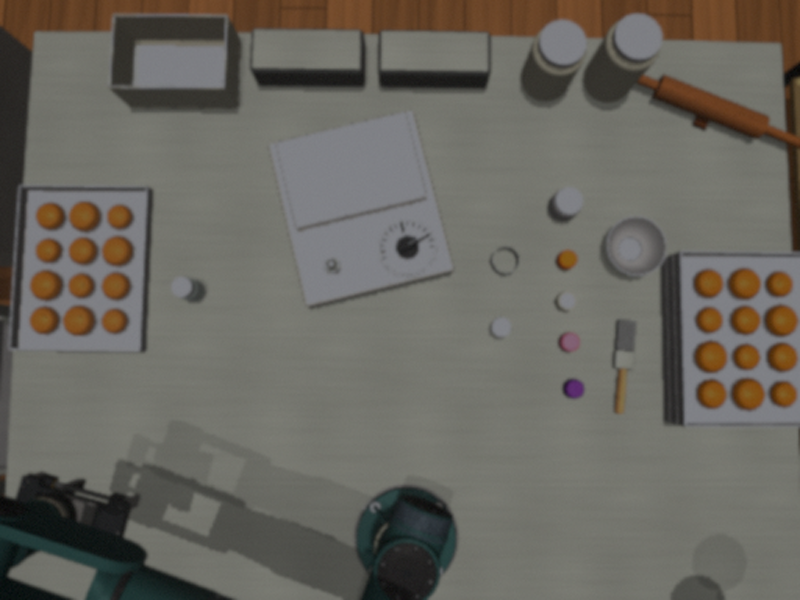

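View pics/b.png

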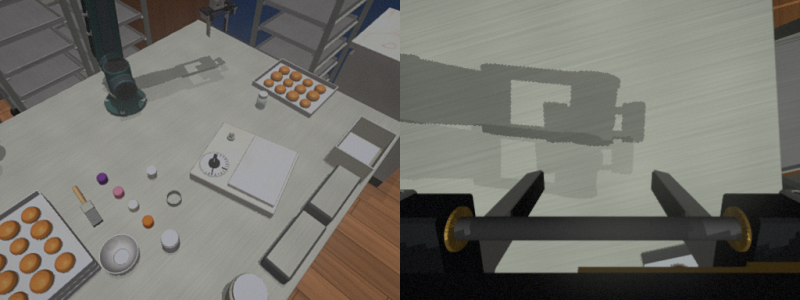

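The top view (800x600 scale) shows the scale's dial at (407,247) with the pointer towards (432,234), and the stud at (333,266). Cap candidates are white (500,327), white (566,300), orange (567,260), pink (569,342) and purple (573,388). The tin is at (567,202), the shaker at (183,288) and the cutter at (504,261). I'll compare the two white ones in a close crop.

Run:
```python
from h import *
s=np.load('pics/scene0.npy',allow_pickle=True).item(); t=np.load('pics/top0.npy',allow_pickle=True).item()
f=s['frame'][205:285,120:240]; g=t['frame'][150:222,310:400]
d=t['frame'][130:195,190:295]
r=lambda a:cv2.resize(a,(400,300),interpolation=cv2.INTER_CUBIC)
cv2.imwrite('pics/c.png',np.vstack([np.hstack([r(f),r(g)]),np.hstack([r(d),r(s['frame'][160:235,240:340])])])[:,:,::-1])
k=512/800
w=lambda p,z:world(t,np.array(p)*k,z)
for n,p,z in [('w1',(500,327),.034),('w2',(566,300),.034),('dial',(407,247),.075),('stud',(333,266),.08),('tip',(432,234),.055),('cutter',(504,261),.028),('FL',(307,305),.05),('FR',(452,270),.05),('BL',(271,145),.05)]: print(n,w(p,z).round(4),pix(s,w(p,z)).round(0))
```

```text
w1 [ 0.4394 -0.195   0.034 ] [193. 219.]
w2 [ 0.4977 -0.3353  0.034 ] [169. 260.]
dial [0.6002 0.0022 0.075 ] [272. 205.]
stud [0.5587 0.1526 0.08  ] [293. 170.]
tip [ 0.6316 -0.0499  0.055 ] [268. 224.]
cutter [ 0.5803 -0.2049  0.028 ] [221. 250.]
FL [0.4807 0.2083 0.05  ] [286. 156.]
FR [ 0.5569 -0.0923  0.05  ] [242. 219.]
BL [0.82   0.2925 0.05  ] [380. 196.]
```

View pics/c.png

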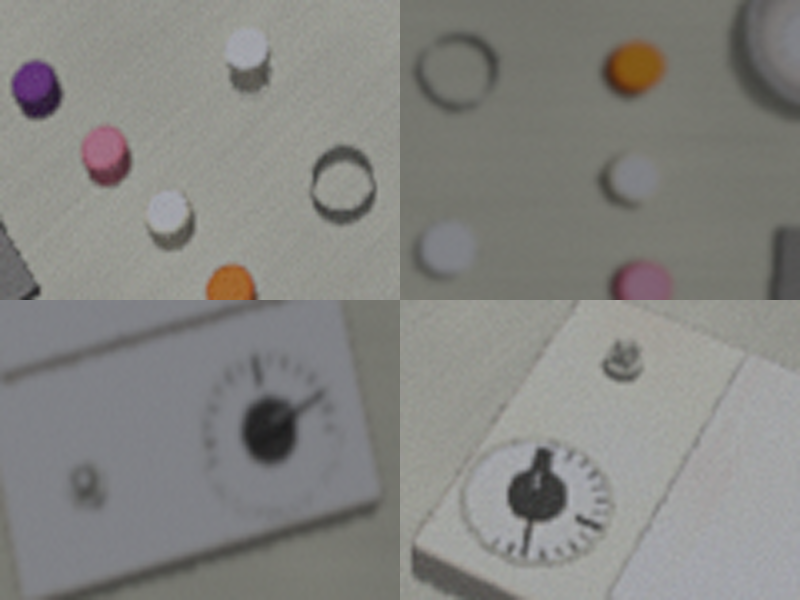

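The lower-right white object (scene, upper-left crop at (170,218)) is a straight cylinder standing in the row with its coloured look-alikes, so it is the cap, at world ~(0.498,-0.335). The one at crop (248,55) has a wide head shading a narrow stem, so it is the plug. The pointer is about 1.3 rad clockwise of zero. I'll go above the dial.

>>> step_arm:
  plan:
    - [[234,-266,0,-0.4,100],[467,-533,0,-0.83,100],[467,-533,0,-0.83,100],[467,-533,0,-0.83,100],[467,-533,0,-0.83,100],[467,-533,0,-0.83,100],[467,-533,0,-0.83,100],[467,-533,0,-0.83,100]]

```text
time: 0.82
tool_pos: [0.3537, 0.2812, 0.2054]
ee_rot: [3.141, -0.0, 2.064]
wrist_force: [1.3, 0.1, 0.1]
width: 0.0941
```

>>> step_arm:
  plan:
    - [[234,-266,0,0,100],[234,-266,0,0,100],[234,-266,0,0,100],[234,-266,0,0,100],[234,-266,0,0,100],[234,-266,0,0,100],[234,-266,0,0,100],[234,-266,0,0,100]]

```text
time: 1.48
tool_pos: [0.574, 0.0308, 0.2051]
ee_rot: [-3.141, -0.0, 2.066]
wrist_force: [0.7, 0.1, -0.2]
width: 0.0938
```

>>> step_arm:
  plan:
    - [[23,-28,0,0,100],[23,-28,0,0,100],[23,-28,0,0,100]]

```text
time: 1.73
tool_pos: [0.5964, 0.0031, 0.2039]
ee_rot: [-3.139, -0.002, 2.064]
wrist_force: [0.8, -0.9, -0.0]
width: 0.0941
```

Run:
```python
from h import *
s=snap('wrist'); np.save('pics/w1.npy',s,allow_pickle=True); print(s['obs']['tool_pos'],s['obs']['ee_rot'])
cv2.imwrite('pics/d.png',cv2.resize(s['frame'],(800,600),interpolation=cv2.INTER_CUBIC)[:,:,::-1])
```

```text
[0.5964369  0.00312134 0.20392527] [-3.13945107e+00 -1.81635377e-03  2.06369845e+00]
```

View pics/d.png

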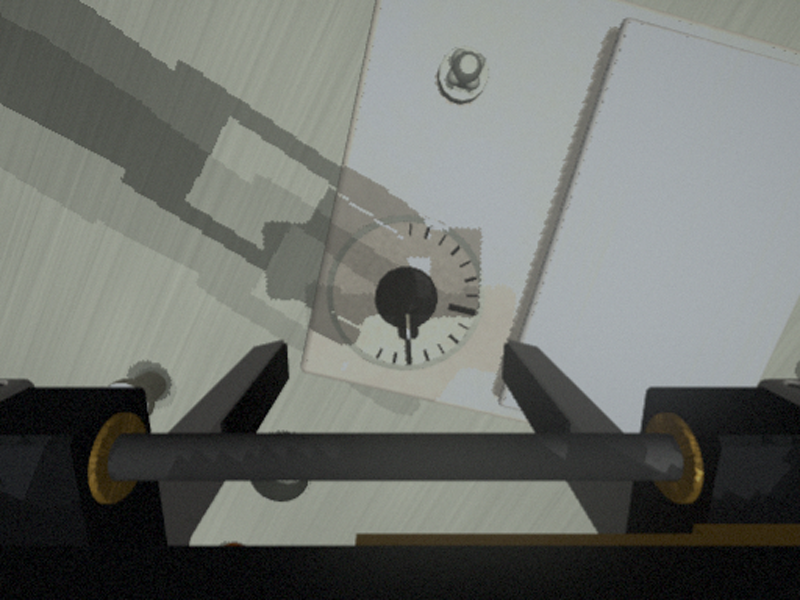

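The wrist view shows the dial centre at ~(405,292), pointer tip at (408,363), zero mark outer end at (475,313), stud foot at (462,77) and stud tip at (468,62).

Run:
```python
from h import *
s=np.load('pics/w1.npy',allow_pickle=True).item(); k=.64
w=lambda p,z:world(s,np.array(p)*k,z)
c=w((405,292),.052);tip=w((408,363),.053);z0=w((475,313),.051);disc=w((406,296),.061)
print('c',c,'disc',disc,'tip',tip,'zero',z0)
for cc in (c,disc): 
  for q in (tip,z0): d=(q-cc)[:2]; print(np.linalg.norm(d),np.arctan2(d[1],d[0]))
print('studfoot',w((462,77),.062),'top',w((468,62),.082))
# front/right edges for yaw
a,b=w((376,0),.05),w((303,368),.05); print('front edge',a,b,'yaw',np.arctan2((a-b)[1],(a-b)[0])-np.pi/2)
a,b=w((632,20),.072),w((505,405),.072); print('platter yaw',np.arctan2((a-b)[1],(a-b)[0])-np.pi/2)
```

```text
c [0.60322703 0.00782734 0.052     ] disc [0.60433847 0.00701218 0.061     ] tip [ 0.63315364 -0.04206359  0.053     ] zero [0.65991898 0.01899582 0.051     ]
0.058178235483378284 -1.0304938336755038
0.05778159400533162 0.1945121630612749
0.05690997526019194 -1.0398738262042622
0.056857724316567805 0.21235792847615095
studfoot [0.56515414 0.15746257 0.062     ] top [0.56413317 0.16084483 0.082     ]
front edge [0.49019311 0.17442934 0.05      ] [ 0.56051387 -0.08749862  0.05      ] yaw 0.26228866446642396
platter yaw 0.25433050584198535
```

>>> step_arm:
  plan:
    - [[7,2,-40,0.043,100],[7,2,-80,0.043,100],[7,2,-110,0.043,100],[7,2,-134,0.043,100],[7,2,-134,0.043,100],[7,2,-134,0.043,40],[7,2,-134,0.043,40],[7,2,-134,0.043,40]]

```text
time: 2.45
tool_pos: [0.6048, 0.0072, 0.0749]
ee_rot: [3.137, 0.003, 2.111]
wrist_force: [-0.3, -0.3, -0.1]
width: 0.0773
```

Run:
```python
from h import *
s=snap('wrist'); np.save('pics/w2.npy',s,allow_pickle=True); print(s['obs']['tool_pos'],s['obs']['ee_rot'],s['obs']['width'],s['obs']['wrist_force'])
cv2.imwrite('pics/e.png',cv2.resize(s['frame'],(800,600),interpolation=cv2.INTER_CUBIC)[:,:,::-1])
```

```text
[0.60484429 0.00715632 0.07487652] [3.13696491e+00 3.09937855e-03 2.11063122e+00] 0.07733218096759097 [-0.26909653 -0.34946951 -0.1226433 ]
```

View pics/e.png

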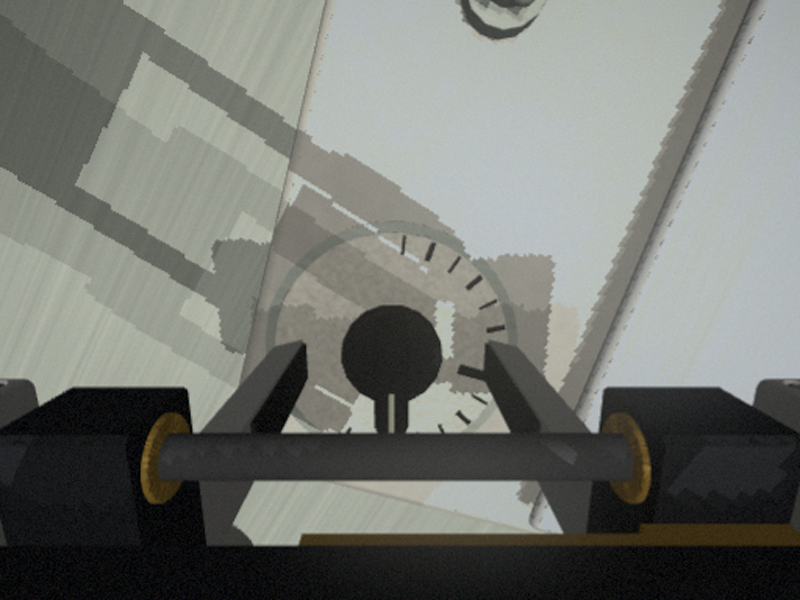

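The fingers straddle the knob: disc centre (391,354), bar around x=391 and vertical in the picture, finger tips at (305,345) and (487,345).

Run:
```python
from h import *
s=np.load('pics/w2.npy',allow_pickle=True).item()
for p in [(391,353.5)]: print(world(s,np.array(p)*.64,.061))
print('studfoot?',world(s,np.array((503,-2))*.64,.062))
```

```text
[0.60429421 0.00651416 0.061     ]
studfoot? [0.56672479 0.15382066 0.062     ]
```

>>> step_arm:
  plan:
    - [[0,0,-6,0,40],[0,0,-6,0,0],[0,0,-6,0,0],[0,0,-6,0,0],[0,0,-6,0,0],[0,0,-6,0,0],[0,0,-6,0,0],[0,0,-6,0,0]]

```text
time: 3.17
tool_pos: [0.6032, 0.0066, 0.0655]
ee_rot: [3.142, 0.0, 2.11]
wrist_force: [-0.2, -0.7, 0.0]
width: 0.02
```

>>> step_arm:
  plan:
    - [[0,0,0,0,0],[0,0,0,0,0]]

```text
time: 3.33
tool_pos: [0.6032, 0.0066, 0.0655]
ee_rot: [3.142, 0.0, 2.11]
wrist_force: [-0.6, -1.1, 0.2]
width: 0.0139
```

>>> step_arm:
  plan:
    - [[0,0,0,0.12,0],[0,0,0,0.24,0],[0,0,0,0.36,0],[0,0,0,0.48,0],[0,0,0,0.6,0],[0,0,0,0.72,0],[0,0,0,0.84,0],[0,0,0,0.96,0]]

```text
time: 4.0
tool_pos: [0.6015, 0.0039, 0.0655]
ee_rot: [-3.136, -0.004, 3.074]
wrist_force: [-4.7, -6.9, 1.6]
width: 0.0138
```

>>> step_arm:
  plan:
    - [[0,0,0,0.12,0],[0,0,0,0.22,0],[0,0,0,0.3,0],[0,0,0,0.325,0],[0,0,0,0.325,0],[0,0,0,0.325,0]]

```text
time: 4.5
tool_pos: [0.6016, 0.0028, 0.0655]
ee_rot: [-3.136, -0.005, -2.89]
wrist_force: [-5.0, -8.2, 1.2]
width: 0.0137
```

Run:
```python
from h import *
s=snap('wrist'); np.save('pics/w3.npy',s,allow_pickle=True); print(s['obs']['tool_pos'],s['obs']['ee_rot'],s['obs']['width'],s['obs']['wrist_force'],s['obs']['wrist_torque'])
cv2.imwrite('pics/f.png',cv2.resize(s['frame'],(800,600),interpolation=cv2.INTER_CUBIC)[:,:,::-1])
```

```text
[0.60156501 0.00278838 0.06550013] [-3.13609549 -0.00539811 -2.88985132] 0.013718835292319284 [-4.98496403 -8.20487031  1.21146583] [-1.39123096  0.731521    0.05056363]
```

View pics/f.png

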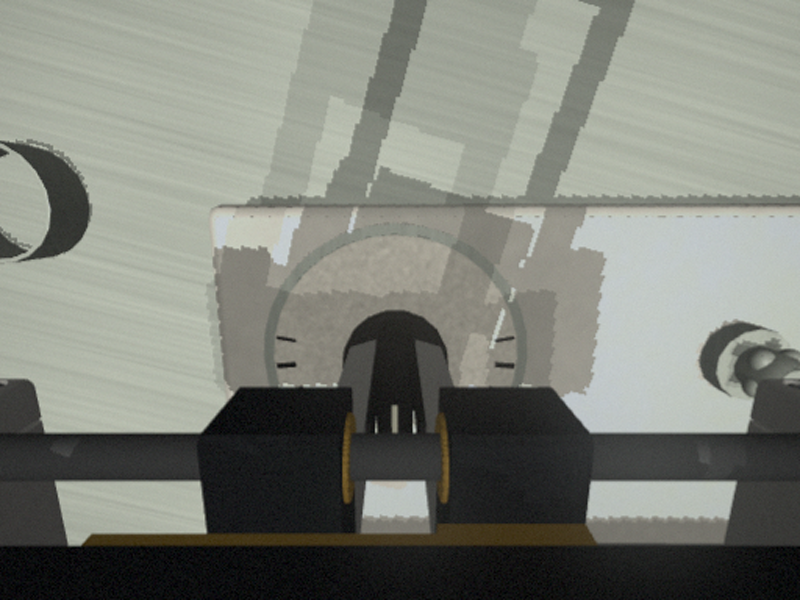

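The housing's front edge is level in the picture (y≈205), and the dial marks sit symmetrically about the tool (285,339)/(505,339), so the pointer is on zero. I'll relieve the side load, release and lift.

>>> step_arm:
  plan:
    - [[-1,-3,0,0,0],[-1,-3,0,0,0],[-1,-3,0,0,45],[-1,-3,0,0,45],[-1,-3,0,0,45],[-1,-3,0,0,45],[-1,-3,0,0,45],[-1,-3,0,0,45]]

```text
time: 5.22
tool_pos: [0.6023, 0.0039, 0.0655]
ee_rot: [3.141, 0.0, -2.888]
wrist_force: [0.3, -0.0, 0.2]
width: 0.0425
```

>>> step_arm:
  plan:
    - [[0,0,40,0,45],[0,0,80,0,45],[0,0,120,0,45],[0,0,135,0,70],[0,0,135,0,70]]

```text
time: 5.63
tool_pos: [0.605, 0.0036, 0.2074]
ee_rot: [-3.138, 0.011, -2.888]
wrist_force: [0.9, 0.2, 0.2]
width: 0.0522
```

Run:
```python
from h import *
s=snap('wrist'); np.save('pics/w4.npy',s,allow_pickle=True); print(s['obs']['time'],s['obs']['tool_pos'],s['obs']['ee_rot'],s['obs']['width'],s['obs']['wrist_force'])
cv2.imwrite('pics/g.png',cv2.resize(s['frame'],(800,600),interpolation=cv2.INTER_CUBIC)[:,:,::-1])
```

```text
5.6333 [0.60498217 0.00357946 0.20737601] [-3.13772744  0.0113969  -2.88813101] 0.052171929703324044 [0.85946682 0.22997341 0.20273932]
```

View pics/g.png

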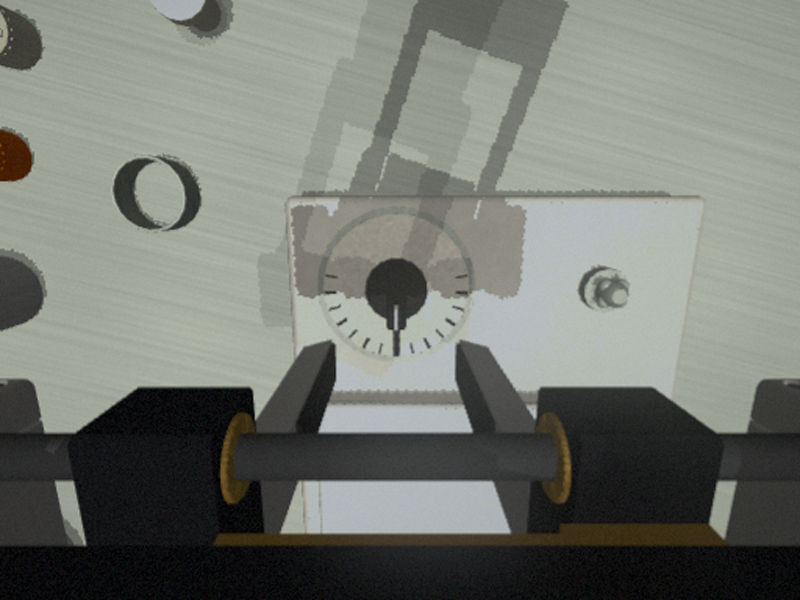

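The pointer lies over the zero mark (396,355), with the thin marks symmetric about it. Step 1 is done. The stud foot shows at (604,288). Next, the cap.

>>> step_arm:
  plan:
    - [[-13,-40,0,-0.1,80],[-26,-80,0,-0.2,100],[-39,-120,0,-0.25,100],[-51,-160,0,-0.25,100],[-63,-200,0,-0.25,100],[-76,-240,0,-0.25,100],[-88,-280,0,-0.25,100],[-100,-315,0,-0.25,100]]

```text
time: 6.35
tool_pos: [0.5002, -0.3126, 0.197]
ee_rot: [3.138, -0.004, -3.139]
wrist_force: [-0.1, -0.6, 0.1]
width: 0.094
```

>>> step_arm:
  plan:
    - [[-6,-23,-30,0,100],[-6,-23,-60,0,100],[-6,-23,-60,0,100]]

```text
time: 6.6
tool_pos: [0.4909, -0.3323, 0.1298]
ee_rot: [3.13, -0.014, -3.142]
wrist_force: [-0.7, 0.3, -1.7]
width: 0.0938
```

Run:
```python
from h import *
s=snap('wrist'); np.save('pics/w5.npy',s,allow_pickle=True); print(s['obs']['time'],s['obs']['tool_pos'],s['obs']['ee_rot'],s['obs']['width'],s['obs']['wrist_force'])
cv2.imwrite('pics/i.png',cv2.resize(s['frame'],(800,600),interpolation=cv2.INTER_CUBIC)[:,:,::-1])
```

```text
6.6 [ 0.49092267 -0.33233407  0.12981583] [ 3.12951737 -0.01415695 -3.14150715] 0.09377189888300548 [-0.69841032  0.31029345 -1.66775888]
```

View pics/i.png

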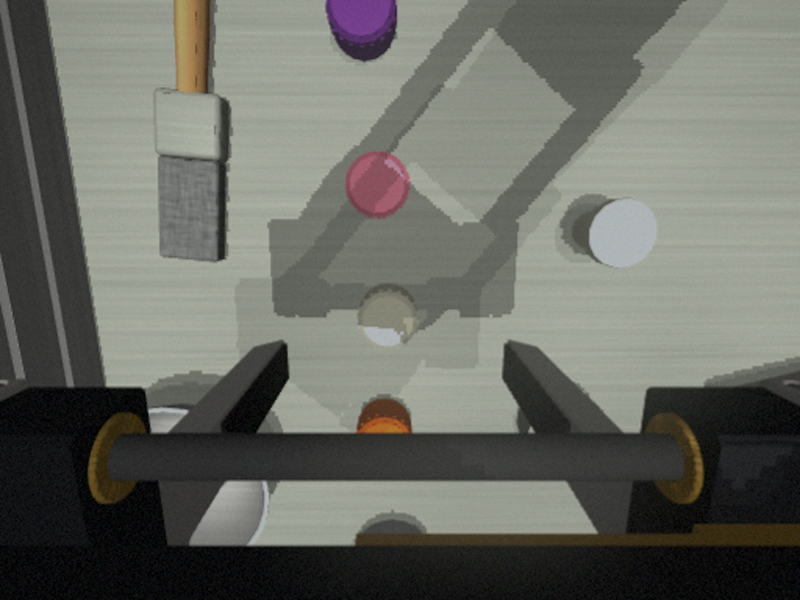

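Wrist view: the cap (ribbed edge) is at (388,315), about 59 px across, between the pink (378,184) and orange (384,420) ones. The plug with its wide plain head is at (622,232).

Run:
```python
from h import *
s=np.load('pics/w5.npy',allow_pickle=True).item()
w=lambda p,z:world(s,np.array(p)*.64,z)
print(w((388,315),.034),w((359,315),.034),w((418,315),.034),w((388,286),.034),w((388,345),.034))
t=np.load('pics/top0.npy',allow_pickle=True).item()
print(robot.get_obs()['tool_pos'],robot.get_obs()['ee_rot'])
s=np.load('pics/w4.npy',allow_pickle=True).item()
print('stud',w((604,288),.062),'tip',w((616,292),.082),'disc',w((396,289),.061))
```

```text
[ 0.4941139  -0.33390873  0.034     ] [ 0.49406958 -0.35281531  0.034     ] [ 0.49415975 -0.31431601  0.034     ] [ 0.47491397 -0.3338554   0.034     ] [ 0.51459418 -0.33396557  0.034     ]
[ 0.49258328 -0.33224757  0.13330637] [ 3.13219327 -0.01062799 -3.13986153]
stud [0.56322745 0.15772564 0.062     ] tip [0.56222312 0.15656977 0.082     ] disc [0.60392628 0.00542919 0.061     ]
```

>>> step_arm:
  plan:
    - [[0,0,0,0,100],[0,0,0,0,100],[0,0,0,0,100]]

```text
time: 6.9
tool_pos: [0.4975, -0.3341, 0.1428]
ee_rot: [-3.139, 0.003, -3.137]
wrist_force: [0.3, -0.5, -0.2]
width: 0.0937
```

Run:
```python
from h import *
s=snap('wrist'); np.save('pics/w6.npy',s,allow_pickle=True); print(s['obs']['tool_pos'],s['obs']['ee_rot'])
w=lambda p,z:world(s,np.array(p),z)
f=s['frame']; P=np.array(pix(s,[.4945,-.334,.034])); print(P)
x,y=P.astype(int); cv2.imwrite('pics/j.png',cv2.resize(f[y-40:y+40,x-50:x+50],(800,640),interpolation=cv2.INTER_CUBIC)[:600,:,::-1]); print(x-50,y-40)
```

```text
[ 0.49754364 -0.33414577  0.14278001] [-3.13937066e+00  2.96419903e-03 -3.13679564e+00]
[251.43248349 191.24275668]
201 151
```

View pics/j.png

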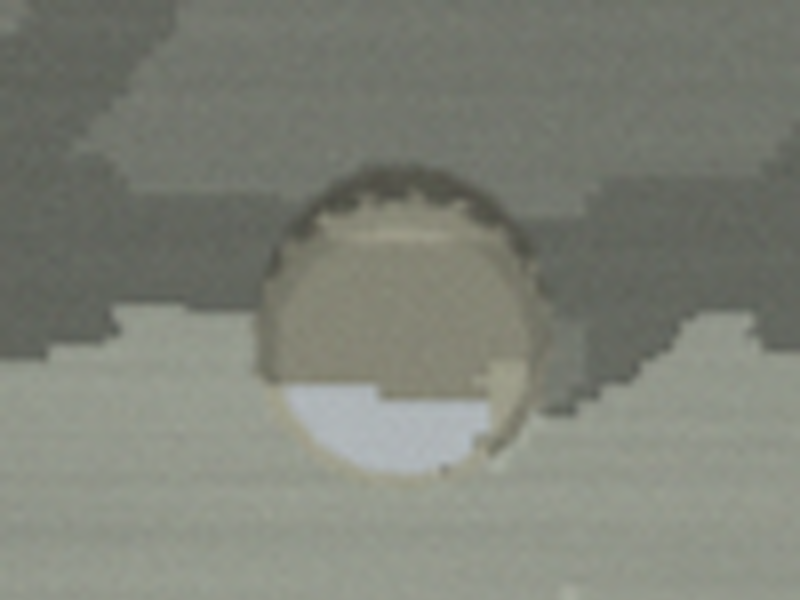

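>>> step_arm:
  plan:
    - [[-1,0,-30,0,100],[-1,0,-60,0,100],[-1,0,-85,0,100],[-1,0,-105,0,100],[-1,0,-118,0,100],[-1,0,-126,0,100],[-1,0,-131,0,100],[-1,0,-133,0,100]]

```text
time: 7.62
tool_pos: [0.4958, -0.3346, 0.008]
ee_rot: [-3.141, 0.001, -3.138]
wrist_force: [0.4, 0.0, 0.4]
width: 0.0938
```

>>> step_arm:
  plan:
    - [[0,0,0,0,60],[0,0,0,0,45],[0,0,0,0,30],[0,0,0,0,30],[0,0,0,0,30],[0,0,0,0,30],[0,0,0,0,30],[0,0,0,0,30]]

```text
time: 8.28
tool_pos: [0.4952, -0.3344, 0.0075]
ee_rot: [3.142, 0.0, -3.138]
wrist_force: [0.7, -0.4, -0.5]
width: 0.0442
```

>>> step_arm:
  plan:
    - [[0,0,0,0,0],[0,0,0,0,0],[0,0,0,0,0],[0,0,15,0,0],[0,0,45,0,0],[0,0,80,0,0],[0,0,115,0,0],[0,0,135,0,0]]

```text
time: 8.95
tool_pos: [0.4964, -0.3353, 0.1471]
ee_rot: [-3.138, 0.005, -3.138]
wrist_force: [1.1, -0.2, 0.2]
width: 0.0392
```

>>> step_arm:
  plan:
    - [[6,40,0,0,0],[11,80,0,0,0],[17,120,0,0,0],[22,160,0,0,0],[28,200,0,0,0],[33,240,0,0,0],[39,280,0,0,0],[44,320,0,0,0]]

```text
time: 9.62
tool_pos: [0.539, -0.0124, 0.1425]
ee_rot: [3.141, 0.0, -3.139]
wrist_force: [0.6, -0.5, -0.0]
width: 0.0394
```

>>> step_arm:
  plan:
    - [[6,40,0,0,0],[12,80,0,0,0],[16,120,0,0,0],[20,150,0,0,0],[23,173,0,0,0],[23,173,0,0,0],[23,173,0,0,0],[23,173,0,0,0]]

```text
time: 10.28
tool_pos: [0.562, 0.158, 0.1423]
ee_rot: [-3.141, -0.001, -3.139]
wrist_force: [0.3, -0.5, -0.7]
width: 0.0394
```

Run:
```python
from h import *
s=snap('wrist'); np.save('pics/w7.npy',s,allow_pickle=True); print(s['obs']['tool_pos'],s['obs']['ee_rot'],s['obs']['width'])
cv2.imwrite('pics/k.png',cv2.resize(s['frame'][80:320,100:420],(800,600),interpolation=cv2.INTER_CUBIC)[:,:,::-1])
```

```text
[0.56200224 0.15802683 0.14226667] [-3.14088589e+00 -5.15667944e-04 -3.13853921e+00] 0.039389410657336615
```

View pics/k.png

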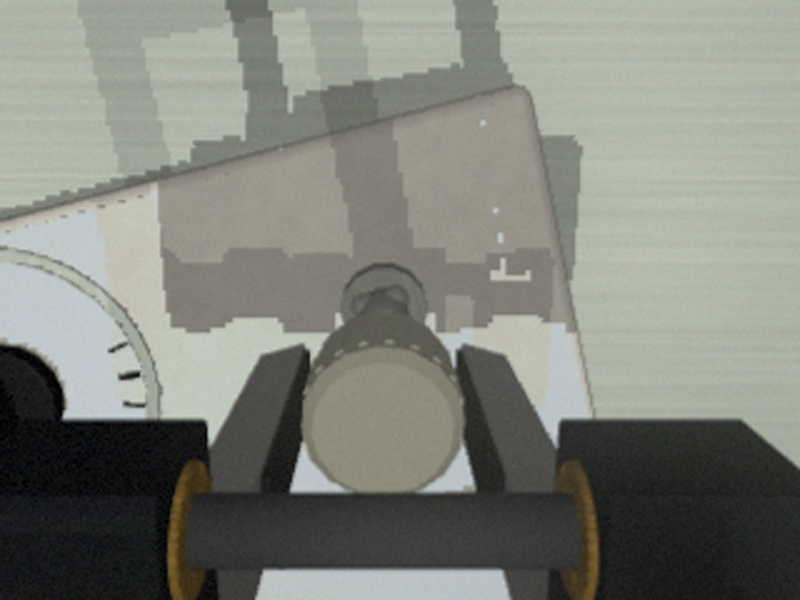

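Wrist view with the cap held: cap top centre (383,420) in the crop, stud foot centre about (384,306), its tip just below. They line up closely.

Run:
```python
from h import *
s=np.load('pics/w7.npy',allow_pickle=True).item()
w=lambda p,z:world(s,np.array(p)/2.5+[100,80],z)
print('foot L,R,top',w((341,305),.062),w((427,305),.062),w((384,264),.062))
print('cap L,R,c,bot,top',*[w(p,.1688).round(4) for p in [(302,420),(464,420),(383,420),(383,495),(383,345)]])
print('tip (382,288..)',w((383,300),.08))
```

```text
foot L,R,top [0.5629124  0.14402385 0.062     ] [0.56278061 0.17713687 0.062     ] [0.54675552 0.16050693 0.062     ]
cap L,R,c,bot,top [0.5629 0.141  0.1688] [0.5627 0.1792 0.1688] [0.5628 0.1601 0.1688] [0.5823 0.1602 0.1688] [0.5442 0.16   0.1688]
tip (382,288..) [0.55626588 0.16014662 0.08      ]
```

>>> step_arm:
  plan:
    - [[0.5,0.5,-20,0,0],[0.5,0.5,-35,0,0],[0.5,0.5,-45,0,0],[0.5,0.5,-51,0,0],[0.5,0.5,-55,0,0],[0.5,0.5,-57,0,0],[0.5,0.5,-58,0,0],[0.5,0.5,-58,0,0]]

```text
time: 11.0
tool_pos: [0.5631, 0.1591, 0.0851]
ee_rot: [3.141, 0.001, -3.139]
wrist_force: [-0.0, -0.4, -0.2]
width: 0.0393
```

Run:
```python
from h import *
s=snap('wrist'); np.save('pics/w8.npy',s,allow_pickle=True); print(s['obs']['tool_pos'],s['obs']['ee_rot'],s['obs']['width'],s['obs']['wrist_force'],s['obs']['wrist_torque'])
t=snap('scene'); P=pix(t,[.563,.159,.08]).astype(int); print(P)
a=t['frame'][P[1]-30:P[1]+30,P[0]-40:P[0]+40]
cv2.imwrite('pics/l.png',np.hstack([cv2.resize(s['frame'][100:300,150:370],(400,400)),cv2.resize(a,(400,400),interpolation=cv2.INTER_CUBIC)])[:,:,::-1])
```

```text
[0.56306695 0.15910003 0.08507395] [ 3.14131919e+00  9.94435277e-04 -3.13860071e+00] 0.03931193208480229 [-0.04036879 -0.42415867 -0.16154804] [ 0.00374392 -0.02552711 -0.00351883]
[295 170]
```

View pics/l.png

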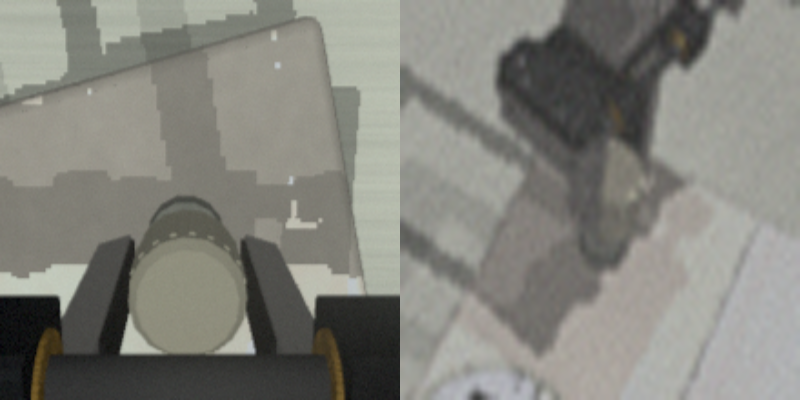

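The rim is already 4 mm below the stud's tip with no side force, and the cap (188) and foot (186) are in line. Now pressing.

>>> step_arm:
  plan:
    - [[0,0,-2,0,0],[0,0,-4,0,0],[0,0,-6,0,0],[0,0,-8,0,0],[0,0,-10,0,0],[0,0,-10,0,0]]

```text
time: 11.6
tool_pos: [0.5624, 0.1587, 0.0767]
ee_rot: [-3.141, 0.0, -3.138]
wrist_force: [-3.3, -0.8, 3.6]
width: 0.0395
```

>>> step_arm:
  plan:
    - [[0,0,-2,0,0],[0,0,-4,0,0],[0,0,-6,0,0],[0,0,-8,0,0],[0,0,-10,0,0],[0,0,-10,0,0],[0,0,-10,0,0]]

```text
time: 12.18
tool_pos: [0.563, 0.1592, 0.0694]
ee_rot: [3.141, 0.002, -3.138]
wrist_force: [-8.8, -2.3, 20.6]
width: 0.0394
```

>>> step_arm:
  plan:
    - [[-1,0,-1,0,0],[-1,0,-1,0,0],[-1,0,-1,0,0],[-1,0,-1,0,0],[-1,0,-1,0,0],[-1,0,-1,0,0]]

```text
time: 12.68
tool_pos: [0.563, 0.1593, 0.0694]
ee_rot: [3.141, 0.005, -3.138]
wrist_force: [-8.7, -2.1, 21.7]
width: 0.0395
```

Run:
```python
from h import *
t=snap('scene'); s=snap('wrist'); o=s['obs']; print(o['time'],o['tool_pos'],o['ee_rot'],o['width'],o['wrist_force'],o['qvel'].round(4))
P=pix(t,[.6,.0,.055]).astype(int); a=t['frame'][P[1]-55:P[1]+25,P[0]-50:P[0]+57]
cv2.imwrite('pics/m.png',np.hstack([cv2.resize(s['frame'][100:300,150:370],(400,400)),cv2.resize(a,(400,400),interpolation=cv2.INTER_CUBIC)])[:,:,::-1])
```

```text
12.7333 [0.56302079 0.15924395 0.0693731 ] [ 3.14120091  0.00489238 -3.13828985] 0.039443009067128436 [-9.35762638 -2.77332715 21.56647267] [ 0.001   0.0013  0.001  -0.0017 -0.0011 -0.0008]
```

View pics/m.png

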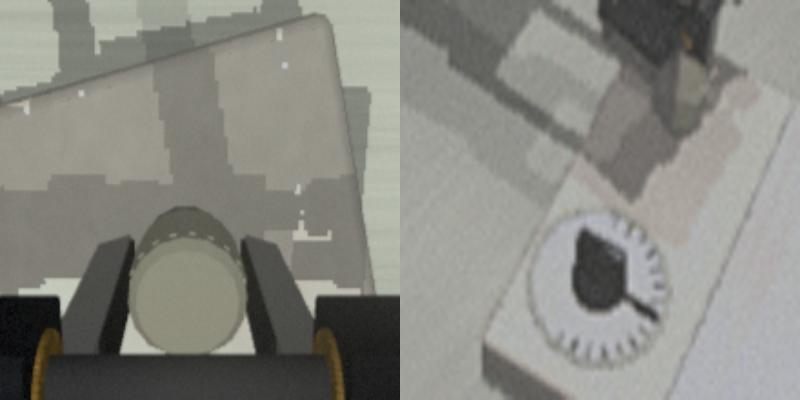

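The cap covers the foot with its rim down, and the pointer still lies on the thick zero mark (right crop, (650,312)). The arm is still and pressing steadily at about 21 N, so I'm handing in.

```bash
python3 -c "
from bench import robot
print(robot.close_job()); o=robot.get_obs(); print(o['time'],o['tool_pos'],o['wrist_force'],o['width'])"
```

```text
the job is handed in; nothing more can be done
None
the job is handed in; nothing more can be done
```

I turned the tare knob about 1.28 rad anticlockwise onto the zero mark, then pressed the white ribbed cap onto the stud. I handed the job in at 12.7 s with the gripper still holding the cap and pushing down.

- **Pointer:** the last picture shows it still over the thick zero mark. I estimate it is within about 0.02 rad, judging from the tool's angle against the housing edge.
- **Cap:** the tool height puts the rim at about 61.9 mm against the 62 mm seat. The tool was tilted about 0.005 rad, and the grip width was 39.4 mm.
- **Push:** it held steady at about 21 N down. About 9 N of sideways force remained, and a 1 mm shift of the arm did not reduce it.
- **Not measured:** I never saw a separate reading of the click itself. The seat depth comes from the tool height and relies on the cap not having slipped in the fingers. No reading was available after hand-in.

I never touched the bystanders or the coloured look-alikes.

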